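# Clear the counter mat and present the bearing ball

## Task

Clear the black rubber counter mat: stand the two cans from it upright in the row on the low blue shelf, one in the middle of each empty round pad. Then pick up the small parts tray by its upright grip without letting the loose bearing ball leave its pocket, carry it over the middle of the mat and finish still holding it there, level and still, about 15 cm above the mat. Leave the cans already on the shelf and the other things on the counter where they are.

Things in the scene. Friction and masses are not known exactly. Their poses are not given: they have to be found in the camera images.
- can1: one of the two cans standing on the mat at the start: upright steel additive can with a pale label, 52 mm diameter, 100 mm high (top 6 mm tapers to 44 mm), about 0.25 kg; origin at the centre of its underside, z up
- can2: the other can standing on the mat, the same as can1. The two cans stand about 94 mm apart along the mat's y axis
- row_can1: a can already in the row on the shelf, same size and shape as can1, loose; it stays
- row_can2: another can already in the row on the shelf, the same, loose; it stays
- pad0: round black rubber pad fixed on the shelf board, 60 mm diameter, 3 mm thick; origin at the centre of its underside, so a can on it stands 3 mm above this point. row_can1 stands on it
- pad1: round black rubber pad fixed on the shelf board, 60 mm diameter, 3 mm thick; origin at the centre of its underside, so a can on it stands 3 mm above this point. row_can2 stands on it
- pad2: round black rubber pad fixed on the shelf board, 60 mm diameter, 3 mm thick; origin at the centre of its underside, so a can on it stands 3 mm above this point. Empty at the start; either can may go on it
- pad3: round black rubber pad fixed on the shelf board, 60 mm diameter, 3 mm thick; origin at the centre of its underside, so a can on it stands 3 mm above this point. Empty at the start; either can may go on it
- shelf: fixed low shelf, open above: wooden board with blue steel edges on four short legs, 108 mm deep (x) by 314 mm long (y), top of the board 60 mm above the counter; origin on the counter under its middle. The four pads lie in a row along its y axis, 70 mm apart, which pad is where varies
- mat: black rubber mat fixed on the counter, 120 mm (x) by 190 mm (y), 3 mm thick; origin at the centre of its underside. At the robot's left or right, the tray on the other side
- tray: loose aluminium parts tray, 136 mm (x) by 90 mm (y), rim 10 mm high, floor 3 mm thick, about 0.35 kg; origin at the centre of its underside, z up. A black upright grip fin stands near its middle (see tray_grip), the ball pocket near its +x end (see tray_pocket)
- tray_grip (a point): point in the grip fin to hold it by, 36 mm above the tray's underside. The fin is an upright block 14 mm thick (along tray y), 36 mm long (along tray x), its top 50 mm above the tray's underside: pinch it from above with the fingers closing along tray y
- tray_pocket (a point): where the ball's centre lies when it is in the middle of the pocket: 45 mm to tray +x and 15.5 mm above the underside. The pocket is a ring of 26 mm inner and 33 mm outer diameter, standing only 2.5 mm above the tray floor: the ball rolls a few mm in it and gets out if the tray tips past about 35 degrees or is jerked
- ball_center (a point): centre of the loose polished steel bearing ball, 25 mm diameter, 64 g, lying in the tray's pocket
- oil_bottle: bystander: red oil bottle, 72 mm diameter, 200 mm high; origin at the centre of its underside
- oil_filter: bystander: white spin-on oil filter, 76 mm diameter, 85 mm high; origin at the centre of its underside
- wrench: bystander: steel wrench 180 mm long lying on the counter along its x axis

How it is judged:
On the way, in this order (a step that is already met when the one before it is completed fails the run):
1. both cans from the mat stand released on the two empty pads of the shelf row (((horizontal distance between can1 and pad2 below 0.012 m and distance between can1 and pad2 below 0.016 m) or (horizontal distance between can1 and pad3 below 0.012 m and distance between can1 and pad3 below 0.016 m)) and angle between each of can1, can2's own z axis and vertical below 0.1 rad and linear speed of each of can1, can2 below 0.03 m/s and contact force between the fingers and can1 below 0.1 N and ((horizontal distance between can2 and pad2 below 0.012 m and distance between can2 and pad2 below 0.016 m) or (horizontal distance between can2 and pad3 below 0.012 m and distance between can2 and pad3 below 0.016 m)) and contact force between the fingers and can2 below 0.1 N and horizontal distance between can1 and can2 above 0.04 m), for 0.2 s.
2. the tray is lifted clear of the counter with the ball in its pocket (height (world z) of tray above 0.05 m and distance between ball_center and tray_pocket below 0.013 m), for 0.1 s.
At the end, for the whole second after the job is handed in: Both cans upright, at rest and released on the pads that were empty, within 12 mm of centre; the gripper alone holds the tray still, level within 0.1 rad, underside 90 to 240 mm above the counter, centre within 50 mm of the mat's centre; the ball is in its pocket (all of step 1 and distance between ball_center and tray_pocket below 0.013 m and angle between tray's own z axis and vertical below 0.1 rad and height (world z) of tray between 0.09 and 0.24 m and horizontal distance between tray and mat below 0.05 m and linear speed of tray below 0.03 m/s and contact force between the fingers and tray above 1 N and contact force between tray and can1 below 0.1 N and contact force between tray and can2 below 0.1 N and contact force between tray and row_can1 below 0.1 N and contact force between tray and row_can2 below 0.1 N and contact force between tray and shelf below 0.1 N and contact force between tray and mat below 0.1 N); the arm keeps its last pose, push and grip.
It fails at once if the ball leaves its pocket (distance between ball_center and tray_pocket above 0.016 m).
It fails at once if a can already in the row is shifted by more than 20 mm or knocked over (distance of any of row_can1, row_can2 from where it was at the start of the episode above 0.02 m or angle between any of row_can1, row_can2's own z axis and vertical above 0.5 rad).
It fails at once if the oil bottle is moved by more than 30 mm (distance of oil_bottle from where it was at the start of the episode above 0.03 m).
It fails at once if the oil filter is moved by more than 30 mm (distance of oil_filter from where it was at the start of the episode above 0.03 m).
It fails at once if the wrench is moved by more than 30 mm (distance of wrench from where it was at the start of the episode above 0.03 m).
It also fails if it takes over 69 s, if anything falls off the work surface, if the arm or the gripper's body presses on something with over 40 N, if the wrist force passes 120 N, or if a joint passes its speed limit or range.

## Robot

A 6-joint arm with a two-finger parallel gripper is mounted at the origin on the work surface. World frame = base frame: x ahead of the robot, y to its left, z up, the work surface at z = 0. Lengths are in m, angles in rad, forces in N, time in s.
With the tool pointing down it reaches from about 0.35 to 0.975 m from the base axis. Payload 17.4 kg.
Tool frame: the origin (TCP) lies on the mounting face of the last link; the fingertips stand 173 mm ahead of it and the grasp point (between the pads) lies 155 mm ahead of it; z points along the fingers, y is the line along which they close (so a half turn about z gives the same grasp; the last joint's range is limited). The gripper opens to 85 mm and grips with 20 to 120 N. Pads are 22 mm wide; open, the fingers measure 114 mm over their backs; the gripper's body (76 mm by 85 mm) begins 54 mm behind the grasp point. The pads swing forward as they close: fully open they stand 13 mm farther back than shut.
Start: joints at [1.102, 0.116, 1.442, -0, 1.584, -0.038], TCP at [0.282, 0.613, 0.405] pointing down, gripper open.
Joint ranges: [-2.83, 2.83], [-0.83, 2.19], [0.07, 2.5], [-1.14, 4.28], [0.01, 3], [-2.97, 2.97]. Speed limits (rad/s): [1.89, 1.89, 2.22, 3.14, 3.14, 3.14].

## Interface

Orientations are given as a unit quaternion [x, y, z, w].
In Python, from cell import status, grab_frame, camera_params, job_done, silhouettes, place_of gives the robot as it stands. The module is installed in compiled form; this text tells all that it offers.
- The arm moves only by the tool play_rows, never from a script. Its argument "commands" is a list of rows, each a list of 3 entries, a list of its own where there are three numbers: the finger opening in cm, from 0 to 8.54, then the shift along the world's x, y, z in cm, then the turn, a rotation vector about the world's x, y, z in degrees. A call has 1 to 20 rows; each row shifts and turns the commanded pose from where the row before left it; what a row does not reach is not made up. A row lasts 1/10 s, in which the tool goes at most 50 mm and 8.59 degrees, less where a joint would pass 70% of its speed; a pose out of reach is approached as far as the arm can. A call with a gripper value outside its range is refused whole. The fingers move at their own pace and stop on an object; "squeeze" is the grip in N (left out, the last holds). Time passes only in rows, so rows that do not move let the fingers close. It gives the time, the measured TCP pose, the force, the opening and the grip force at its end, in the units of the state.
- status.observe(): the state, without advancing time (a new reading comes with each control period).
- grab_frame(name): name is "scene" or "top" or "wrist"; returns the picture (480x640x3 uint8, blue, green, red); there is no depth.
- camera_params(name): a dict with "camera_matrix" (3x3 intrinsics, pixels), "extrinsics" (4x4, takes a point from camera to world coordinates). Camera axes: x right, y down, z forward; pixel columns grow to the right and rows downward; lengths in m; the calibration is good to about 2 mm. A picture is of the moment at which its call begins: read the wrist's pose just before it. camera_params takes no time and is no camera call; for the wrist camera it gives the pose at the moment of the call.
- job_done(): hands the job in; it is judged then, once.
Trained networks look in the newest picture that a camera, given by its name, has taken for a name from the list of things; names that differ only in an ending like _2 or _b are one class to them, and where a whole thing is asked for, a point or a joint stands for the part that bears it (a point fixed in the world has none). Each returns a list of dicts, best first, with "conf" (0 to 1); they miss things now and then, are a little off and sometimes report something else, mostly with a low value. They report only what shows in the picture. A call takes as long as a camera call.
- silhouettes(target, camera): "region" (480x640 bool, what is visible of it) and "rect" ([left, top, right, bottom] in pixels, round what is visible of it).
- place_of(target, camera): "xy" ([column, row] in pixels: a listed point, or the origin of a listed thing).
The state is a dict: "clock": time; "qpos": joint angles; "dq": joint speeds; "tau": joint torques, N m; "position": TCP position; "tcp_rot": TCP orientation; "contact_force": force on the tool from outside, world axes, zero at the start; "ft_torque": the same for the moment, N m; "width": finger opening in m; "finger_force": force on a finger pad.
Only numpy, scipy, OpenCV 4.12 (cv2) and the standard library are available. Lean on these libraries where they do the work, as an engineer would, in place of code of your own. Each camera call takes 0.05 s, during which the arm holds its last target. There are 200 camera calls.

## Working session

There is one attempt and no reset: what is moved stays moved. The work goes in short steps, Python scripts to look and compute and a tool call to move; the robot and the scene stay as the last step left them, time stands still between calls to the robot, and variables do not carry over. Pictures are saved under pics/ and viewed, at most 10 in all, crops included, and the job is handed in when it is done.

Besides the shell and the picture viewer there is one more tool, called after "Emit:" by a JSON object that holds its "fn" and its "kwargs", one argument or row to a line. play_rows: Moves the arm, as the interface text tells. Its arguments: {"type":"object","properties":{"commands":{"type":"array","items":{"type":"array"}},"squeeze":{"type":"number"}},"required":["commands"]}

```bash
mkdir -p pics; cat > h.py <<'E'
import numpy as np, cv2
from cell import status, grab_frame, camera_params, silhouettes, place_of
def ray(cam,uv,z):
    p=camera_params(cam);K=np.array(p["camera_matrix"]);T=np.array(p["extrinsics"])
    d=T[:3,:3]@np.linalg.solve(K,[uv[0],uv[1],1.]);o=T[:3,3]
    return (o+d*(z-o[2])/d[2]).round(4)
E
python3 - <<'E'
from h import *
s=status.observe();print(s["clock"],s["position"],s["tcp_rot"],s["width"])
for c in("scene","top"):
    cv2.imwrite(f"pics/{c}1.png",grab_frame(c))
    print(c,camera_params(c)["extrinsics"][:3])
    Z=dict(can1=.003,row_can1=.063,pad2=.06,shelf=0,mat=0,tray=0,tray_grip=.036,tray_pocket=.0155,ball_center=.0155,oil_bottle=0,oil_filter=0,wrench=0)
    for n,z in Z.items():
        for r in place_of(n,c):
            if r["conf"]>.2: print(n,round(r["conf"],2),np.round(r["xy"],1),ray(c,r["xy"],z)[:2])
E
```

```text
0.0 [0.2818794  0.61334809 0.40392542] [ 2.13733289e-01  9.76891868e-01 -5.79599173e-04 -1.50737181e-04] 0.08566705644877017
scene [[ 0.37686167  0.48446744 -0.78947234  1.6534997 ]
 [ 0.92623264 -0.18949336  0.32586097 -0.47186936]
 [ 0.00826926 -0.85403956 -0.52014234  0.83128424]]
can1 0.79 [372.5 248.1] [0.4602 0.1964]
can1 0.59 [340.5 257.5] [0.4713 0.1008]
can1 0.3 [330.  284.3] [0.5694 0.0288]
row_can1 0.94 [362.3 280.1] [0.6591 0.0652]
row_can1 0.56 [328.4 281.8] [ 0.6379 -0.0069]
pad2 0.76 [392.2 272. ] [0.6509 0.1445]
pad2 0.57 [298.9 287. ] [ 0.6287 -0.0726]
pad2 0.51 [331.3 280.2] [0.6305 0.0034]
pad2 0.42 [360.8 276.7] [0.642  0.0701]
pad2 0.26 [236.1 279.3] [ 0.5505 -0.1907]
pad2 0.24 [372.3 248.3] [0.5429 0.1495]
shelf 0.89 [346.7 300.8] [0.6391 0.0395]
tray 0.8 [223.1 276.7] [ 0.4428 -0.1946]
tray_grip 0.81 [224.9 263.7] [ 0.4436 -0.1881]
tray_pocket 0.69 [230.3 280.8] [ 0.4879 -0.1888]
tray_pocket 0.3 [372.8 246. ] [0.4693 0.1917]
ball_center 0.58 [235.7 282.6] [ 0.4996 -0.1792]
oil_bottle 0.8 [451.5 256.3] [0.5645 0.3671]
oil_filter 0.75 [131.7 328.4] [ 0.5614 -0.42
[... 452 characters left out ...]
5 0.0011]
pad2 0.9 [346.2 182.5] [ 0.625  -0.0668]
pad2 0.63 [272.6 173.5] [0.6462 0.0833]
pad2 0.58 [241.9 170.1] [0.6543 0.146 ]
pad2 0.42 [311.4 180.3] [0.6307 0.0042]
shelf 0.7 [292.3 185.1] [0.6379 0.0456]
shelf 0.48 [265.5 261.6] [0.4732 0.103 ]
mat 0.67 [240.3 268.2] [0.4602 0.1555]
tray 0.69 [404.7 270. ] [ 0.4508 -0.1881]
tray 0.54 [262.5 260.3] [0.4761 0.1092]
tray_grip 0.91 [405.5 273.3] [ 0.4395 -0.1839]
tray_pocket 0.81 [402.4 252.1] [ 0.4864 -0.1825]
ball_center 0.58 [222.4 277.1] [0.4403 0.19  ]
ball_center 0.4 [399.1 250.5] [ 0.4898 -0.1758]
oil_bottle 0.93 [141.5 218.4] [0.5696 0.3646]
oil_filter 0.7 [509.5 217.3] [ 0.5603 -0.417 ]
wrench 0.86 [538.7 313.2] [ 0.3561 -0.4627]
```

View pics/top1.png

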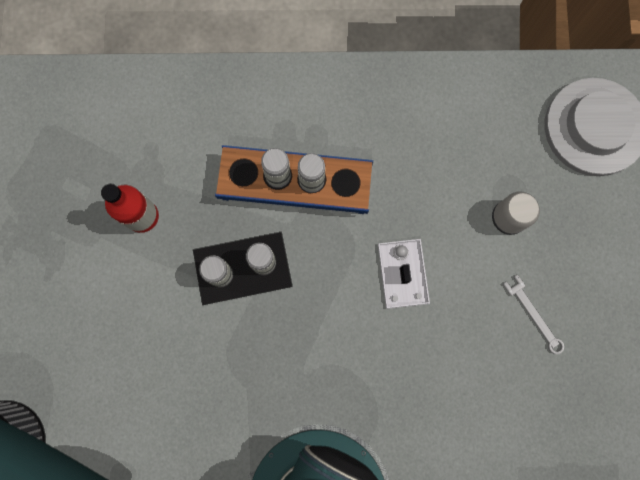

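View pics/scene1.png

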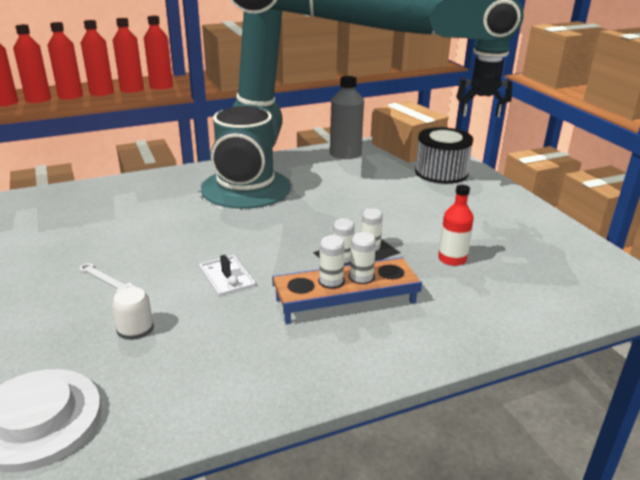

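The top view shows the mat with two cans (215,270) and (260,258), the shelf row with two cans in the middle (277,170; 312,175) and empty end pads at (244,172) and (346,183), and the tray at (404,272) with the ball toward the shelf. The scene view agrees. Next I refine by fitting projected models to the silhouettes.

```bash
cat >> h.py <<'E'
from scipy.optimize import minimize
def proj(cam,P,pp=None):
    p=pp or camera_params(cam);K=np.array(p["camera_matrix"]);T=np.array(p["extrinsics"])
    q=(np.asarray(P)-T[:3,3])@T[:3,:3]@K.T
    return q[:,:2]/q[:,2:]
a=np.linspace(0,2*np.pi,40,endpoint=False)
def disc(r,z): return np.c_[r*np.cos(a),r*np.sin(a),0*a+z]
def box(x,y,z0,z1): return np.array([[i*x/2,j*y/2,k] for i in(-1,1) for j in(-1,1) for k in(z0,z1)])
CAN=np.r_[disc(.026,0),disc(.026,.094),disc(.022,.1)]
def fit(cam,mask,model,x0,z,yaw=None,pp=None):
    pp=pp or camera_params(cam)
    S=4
    def cost(v):
        t=v[2]/10 if yaw is not None else 0
        R=np.array([[np.cos(t),-np.sin(t),0],[np.sin(t),np.cos(t),0],[0,0,1]])
        uv=proj(cam,model@R.T+[v[0],v[1],z],pp)
        h=cv2.convexHull((uv*16).astype(np.int32))
        m=np.zeros((480*S//4,640),np.uint8)
        # soft coverage by supersampling
        M=np.zeros((960,1280),np.uint8)
        h=cv2.convexHull(((uv+.5)*2*16-8).astype(np.int32)); cv2.fillConvexPoly(M,h,1,shift=4)
        return np.abs(cv2.resize(M.astype(np.float32),(640,480),interpolation=cv2.INTER_AREA)-mask).sum()
    v=list(x0)+([yaw*10] if yaw is not None else [])
    n=len(v);sim=np.vstack([v]+[np.array(v)+np.eye(n)[i]*(.012 if i<2 else 1) for i in range(n)])
    r=minimize(cost,v,method="Nelder-Mead",options=dict(initial_simplex=sim,xatol=1e-4,fatol=.2))
    o=r.x.copy()
    if n==3:o[2]/=10
    return o.round(4),round(r.fun/mask.sum(),3)
E
python3 - <<'E'
from h import *
grab_frame("top")
def sil(n,k):
    return [r for r in silhouettes(n,"top") if r["conf"]>.3][:k]
def show(n,model,z,k,yaw=None):
    for r in sil(n,k):
        m=r["region"].astype(np.float32);ys,xs=np.nonzero(m)
        x0=ray("top",(xs.mean(),ys.mean()),z+model[:,2].mean())[:2]
        print(n,round(r["conf"],2),*fit("top",m,model,x0,z,yaw))
show("can1",CAN,.003,3); show("row_can1",CAN,.063,3); show("pad2",disc(.03,.003),.06,4)
show("shelf",box(.108,.314,.05,.06),0,1,-.08)
show("tray",box(.136,.09,0,.01),0,1,.1); show("mat",box(.12,.19,0,.003),0,1,.15)
show("oil_bottle",disc(.036,0),0,1)
E
```

```text
can1 0.69 [0.4717 0.1059] 0.096
can1 0.63 [0.4484 0.1962] 0.058
can1 0.5 [0.5817 0.3801] 0.443
row_can1 0.71 [0.6309 0.0045] 0.104
row_can1 0.63 [0.6407 0.0727] 0.11
pad2 0.63 [0.6328 0.0625] 51.096
pad2 0.61 [ 0.6248 -0.0647] 0.151
shelf 0.96 [ 0.6357  0.0409 -0.1142] 0.755
tray 0.74 [ 0.444  -0.1841  0.1009] 0.061
mat 0.98 [0.4615 0.1515 0.1845] 0.438
oil_bottle 0.93 [0.5964 0.3935] 0.525
```

Emit:
{"fn": "play_rows", "kwargs": {
  "commands": [
    [8.5,[1.4,-3.9,0],[0,0,-6.1]],
    [8.5,[1.4,-3.9,0],[0,0,-6.1]],
    [8.5,[1.4,-3.9,0],[0,0,-6.1]],
    [8.5,[1.4,-3.9,0],[0,0,-6.1]],
    [8.5,[1.4,-3.9,0],[0,0,-6.1]],
    [8.5,[1.4,-3.9,0],[0,0,-6.1]],
    [8.5,[1.4,-3.9,0],[0,0,-6.1]],
    [8.5,[1.4,-3.9,0],[0,0,-6.1]],
    [8.5,[1.4,-3.9,0],[0,0,-6.1]],
    [8.5,[1.4,-3.9,0],[0,0,-6.1]],
    [8.5,[1.4,-3.9,0],[0,0,-6.1]],
    [8.5,[1.4,-3.9,0],[0,0,-6.1]],
    [8.5,[0,0,0],[0,0,0]],
    [8.5,[0,0,0],[0,0,0]]
  ]
}}

```text
clock: 3.1
position: [0.45, 0.1447, 0.4048]
tcp_rot: [0.754, 0.656, 0.0, -0.0]
contact_force: [0.1, 1.0, -0.0]
width: 0.0852
finger_force: 0.0
```

```bash
cat >> h.py <<'E'
def pose():
    from scipy.spatial.transform import Rotation as Ro
    s=status.observe();R=Ro.from_quat(s["tcp_rot"]).as_matrix()
    print("t",round(s["clock"],2),"tcp",np.round(s["position"],4),"grasp",np.round(np.array(s["position"])+.155*R[:,2],4),"yang",np.degrees(np.arctan2(R[1,1],R[0,1])).round(1),"zax",R[:,2].round(3),"w",round(s["width"],4),"ff",s["finger_force"],"F",np.round(s["contact_force"],1))
def look(cam,n,model,z,k=1,yaw=None,c=.3):
    pp=camera_params(cam)
    for r in [r for r in silhouettes(n,cam) if r["conf"]>c][:k]:
        m=r["region"].astype(np.float32);ys,xs=np.nonzero(m)
        x0=ray(cam,(xs.mean(),ys.mean()),z+model[:,2].mean())[:2]
        print(n,round(r["conf"],2),np.round(r["rect"]),*fit(cam,m,model,x0,z,yaw,pp))
E
python3 - <<'E'
from h import *
pose()
cv2.imwrite("pics/w1.png",grab_frame("wrist"))
look("wrist","can1",CAN,.003,3); look("wrist","row_can1",CAN,.063,3)
look("wrist","pad2",disc(.03,.003),.06,4)
look("wrist","mat",box(.12,.19,0,.003),0,1,.15)
look("wrist","shelf",box(.108,.314,.05,.06),0,1,-.14)
for n,z in(("can1",.003),("pad2",.06),("row_can1",.063)):
    for r in place_of(n,"wrist"): print(n,round(r["conf"],2),ray("wrist",r["xy"],z)[:2])
E
```

```text
t 3.1 tcp [0.45   0.1447 0.4048] grasp [0.4501 0.1447 0.2498] yang -8.0 zax [ 0.  0. -1.] w 0.0852 ff 0.0 F [ 0.1  1.  -0. ]
can1 0.96 [271. 120. 343. 196.] [0.4494 0.1952] 0.057
can1 0.61 [321. 214. 387. 303.] [0.4733 0.1068] 0.032
row_can1 0.91 [512. 316. 629. 380.] [0.65   0.0056] 1.653
row_can1 0.72 [526. 240. 640. 359.] [0.6446 0.0723] 0.012
pad2 0.85 [516. 310. 579. 347.] [0.6344 0.0062] 6.57
pad2 0.85 [530. 149. 611. 222.] [0.6501 0.1439] 0.04
pad2 0.75 [519. 235. 586. 300.] [0.6419 0.075 ] 4.194
mat 0.75 [233.  70. 416. 300.] [0.4624 0.1517 0.1905] 0.544
shelf 0.7 [475. 115. 640. 347.] [ 0.7465  0.131  -1.6641] 0.57
can1 0.96 [0.4497 0.1962]
can1 0.64 [0.4715 0.1073]
can1 0.57 [0.6773 0.0454]
pad2 0.72 [0.6513 0.1417]
row_can1 0.68 [0.6409 0.0727]
row_can1 0.63 [0.6308 0.0031]
```

View pics/w1.png

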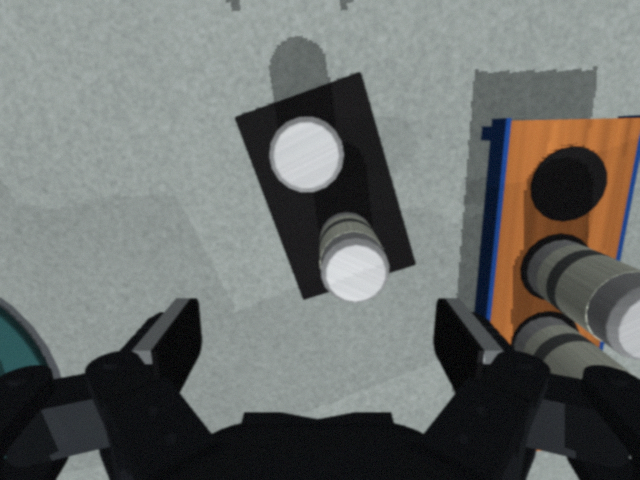

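The wrist view shows can A (306,154), can B (355,265) and the empty left pad (568,183), consistent with the top fits. Now I grasp can A.

Emit:
{"fn": "play_rows", "kwargs": {
  "commands": [
    [8.5,[0,2.5,0],[0,0,0]],
    [8.5,[0,2.6,0],[0,0,0]],
    [8.5,[0,0,-3.5],[0,0,0]],
    [8.5,[0,0,-3.5],[0,0,0]],
    [8.5,[0,0,-3.5],[0,0,0]],
    [8.5,[0,0,-3.5],[0,0,0]],
    [8.5,[0,0,-2.5],[0,0,0]],
    [8.5,[0,0,-2.0],[0,0,0]],
    [8.5,[0,0,0],[0,0,0]],
    [8.5,[0,0,0],[0,0,0]],
    [4.5,[0,0,0],[0,0,0]],
    [4.5,[0,0,0],[0,0,0]],
    [4.5,[0,0,0],[0,0,0]],
    [4.5,[0,0,0],[0,0,0]],
    [4.5,[0,0,0],[0,0,0]],
    [4.5,[0,0,0],[0,0,0]],
    [4.5,[0,0,0],[0,0,0]],
    [4.5,[0,0,0],[0,0,0]]
  ],
  "squeeze": 40
}}

```text
clock: 5.35
position: [0.4501, 0.1965, 0.221]
tcp_rot: [0.754, 0.657, 0.001, 0.0]
contact_force: [-1.9, -0.0, 6.3]
width: 0.0508
finger_force: 41.2
```

Emit:
{"fn": "play_rows", "kwargs": {
  "commands": [
    [4.5,[0,0,2],[0,0,0]],
    [4.5,[0,0,3.3],[0,0,0]],
    [4.5,[0,0,3.3],[0,0,0]],
    [4.5,[0,0,3.3],[0,0,0]],
    [4.5,[2,-0.5,0],[0,0,0]],
    [4.5,[3,-0.8,0],[0,0,0]],
    [4.5,[3.4,-0.9,0],[0,0,0]],
    [4.5,[3.4,-0.9,0],[0,0,0]],
    [4.5,[3.4,-0.9,0],[0,0,0]],
    [4.5,[3,-0.8,0],[0,0,0]],
    [4.5,[1.9,-0.4,0],[0,0,0]],
    [4.5,[0,0,0],[0,0,0]],
    [4.5,[0,0,0],[0,0,0]],
    [4.5,[0,0,0],[0,0,0]]
  ]
}}

```text
clock: 6.75
position: [0.6503, 0.1445, 0.3389]
tcp_rot: [0.754, 0.657, 0.0, -0.0]
contact_force: [0.4, -0.2, -1.8]
width: 0.0505
finger_force: 42.5
```

```bash
python3 - <<'E'
from h import *
pose()
for c in ("top","wrist"):
    cv2.imwrite(f"pics/{c}2.png",grab_frame(c))
    for n,z in(("can1",.122),("pad2",.06),("row_can1",.063)):
        for r in place_of(n,c):
            if r["conf"]>.4:print(c,n,round(r["conf"],2),ray(c,r["xy"],z)[:2])
E
```

```text
t 6.75 tcp [0.6503 0.1445 0.3389] grasp [0.6503 0.1446 0.1839] yang -7.9 zax [-0.  0. -1.] w 0.0505 ff 42.5402057915926 F [ 0.4 -0.2 -1.8]
top pad2 0.82 [ 0.6289 -0.0603]
top row_can1 0.96 [6.279e-01 4.000e-04]
top row_can1 0.75 [0.6374 0.0791]
wrist can1 0.87 [0.546  0.1462]
wrist can1 0.67 [0.6517 0.1426]
```

View pics/wrist2.png

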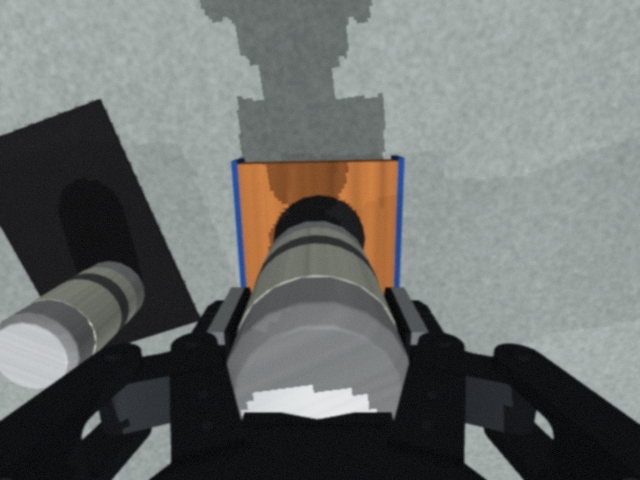

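```bash
python3 - <<'E'
from h import *
for uv in [(320,196),(273,228),(365,228)]: print(uv,ray("wrist",uv,.063))
for uv in [(236,161),(402,158),(242,285),(398,285)]: print(uv,ray("wrist",uv,.06))
im=cv2.imread("pics/wrist2.png");g=cv2.cvtColor(im,cv2.COLOR_BGR2GRAY)
print([int(x) for x in g[185:215,320]]); print([int(x) for x in g[225,262:285]],[int(x) for x in g[225,350:378]])
E
```

```text
(320, 196) [0.6563 0.1703 0.063 ]
(273, 228) [0.6236 0.1539 0.063 ]
(365, 228) [0.6822 0.1458 0.063 ]
(236, 161) [0.6075 0.1987 0.06  ]
(402, 158) [0.7099 0.1865 0.06  ]
(242, 285) [0.5957 0.1168 0.06  ]
(398, 285) [0.7004 0.1024 0.06  ]
[91, 90, 92, 95, 90, 93, 92, 92, 89, 81, 55, 30, 21, 22, 22, 19, 21, 15, 21, 21, 21, 23, 20, 23, 19, 18, 23, 22, 17, 17]
[137, 139, 141, 140, 139, 139, 139, 141, 142, 142, 129, 112, 95, 73, 49, 26, 22, 19, 17, 22, 18, 25, 22] [28, 26, 29, 32, 28, 27, 27, 29, 30, 27, 29, 53, 82, 113, 128, 129, 136, 138, 134, 137, 137, 135, 130, 132, 127, 127, 123, 121]
```

Emit:
{"fn": "play_rows", "kwargs": {
  "commands": [
    [4.5,[0.1,-0.2,-1.5],[0,0,0]],
    [4.5,[0,0,-1.8],[0,0,0]],
    [4.5,[0,0,-1.2],[0,0,0]],
    [4.5,[0,0,-0.6],[0,0,0]],
    [4.5,[0,0,-0.4],[0,0,0]],
    [4.5,[0,0,-0.2],[0,0,0]],
    [4.5,[0,0,0],[0,0,0]],
    [4.5,[0,0,0],[0,0,0]],
    [4.5,[0,0,0],[0,0,0]]
  ]
}}

```text
clock: 8.05
position: [0.6519, 0.1424, 0.2822]
tcp_rot: [0.754, 0.657, 0.0, 0.0]
contact_force: [-0.4, 0.1, -2.5]
width: 0.0508
finger_force: 42.5
```

Emit:
{"fn": "play_rows", "kwargs": {
  "commands": [
    [4.5,[0,0,-0.15],[0,0,0]],
    [4.5,[0,0,0],[0,0,0]],
    [6.8,[0,0,0],[0,0,0]],
    [6.8,[0,0,0],[0,0,0]],
    [6.8,[0,0,0],[0,0,0]],
    [6.8,[0,0,0],[0,0,0]],
    [6.8,[0,0,2],[0,0,0]],
    [6.8,[0,0,3],[0,0,0]],
    [6.8,[0,0,3.5],[0,0,0]],
    [6.8,[0,0,3.5],[0,0,0]],
    [8.5,[-3.5,-0.8,0],[0,0,0]],
    [8.5,[-3.5,-0.8,0],[0,0,0]],
    [8.5,[-3.5,-0.7,0],[0,0,0]],
    [8.5,[-3.5,-0.6,0],[0,0,0]],
    [8.5,[-3.5,-0.6,0],[0,0,0]],
    [8.5,[-0.5,0,0],[0,0,0]],
    [8.5,[0,0,0],[0,0,0]],
    [8.5,[0,0,0],[0,0,0]]
  ]
}}

```text
clock: 9.85
position: [0.4724, 0.1074, 0.4003]
tcp_rot: [0.754, 0.657, 0.0, 0.0]
contact_force: [-0.4, -0.1, 0.5]
width: 0.0847
finger_force: 0.0
```

```bash
python3 - <<'E'
from h import *
pose()
for c in ("top","wrist"):
    cv2.imwrite(f"pics/{c}3.png",grab_frame(c))
    look(c,"can1",CAN,.063,3)
    look(c,"can1",CAN,.003,3)
    for n,z in(("pad2",.06),("row_can1",.063)):
        for r in place_of(n,c):
            if r["conf"]>.4:print(c,n,round(r["conf"],2),ray(c,r["xy"],z)[:2])
E
```

```text
t 9.85 tcp [0.4724 0.1074 0.4003] grasp [0.4725 0.1074 0.2453] yang -7.9 zax [ 0.  0. -1.] w 0.0847 ff 0.0 F [-0.4 -0.1  0.5]
can1 0.98 [252. 244. 272. 275.] [0.4587 0.0958] 0.621
can1 0.98 [252. 244. 272. 275.] [0.4708 0.1057] 0.472
top pad2 0.91 [ 0.6244 -0.0645]
top pad2 0.61 [0.6417 0.0778]
top pad2 0.44 [0.6299 0.0108]
top row_can1 0.69 [0.6238 0.0411]
top row_can1 0.67 [0.641  0.0797]
top row_can1 0.57 [0.6307 0.0042]
can1 0.85 [284. 178. 351. 262.] [0.4739 0.1262] 0.601
can1 0.71 [516.  97. 639. 200.] [0.652 0.141] 0.019
can1 0.85 [284. 178. 351. 262.] [0.4732 0.1062] 0.038
can1 0.71 [516.  97. 639. 200.] [0.6796 0.1346] 0.172
wrist row_can1 0.66 [0.6317 0.0044]
wrist row_can1 0.6 [0.6426 0.0687]
```

View pics/wrist3.png

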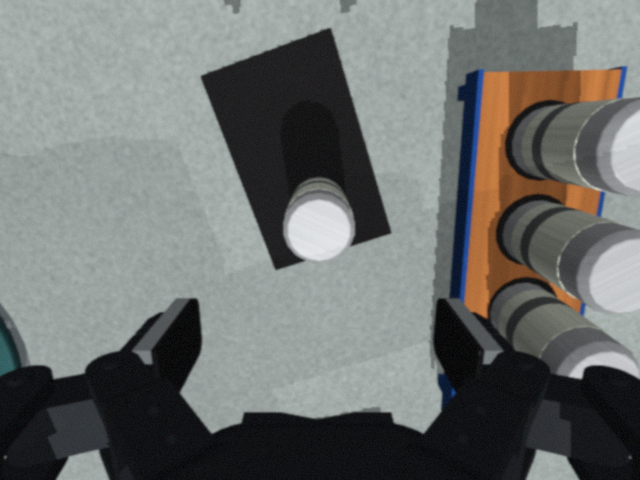

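Can A stands upright on the left pad (at 565,150), with the row cans unmoved; can B is at (318,225). Now I grasp can B.

Emit:
{"fn": "play_rows", "kwargs": {
  "commands": [
    [8.5,[0.1,-0.1,-3.5],[0,0,0]],
    [8.5,[0,0,-3.5],[0,0,0]],
    [8.5,[0,0,-3.5],[0,0,0]],
    [8.5,[0,0,-3.5],[0,0,0]],
    [8.5,[0,0,-2.5],[0,0,0]],
    [8.5,[0,0,-1.5],[0,0,0]],
    [8.5,[0,0,0],[0,0,0]],
    [8.5,[0,0,0],[0,0,0]],
    [4.5,[0,0,0],[0,0,0]],
    [4.5,[0,0,0],[0,0,0]],
    [4.5,[0,0,0],[0,0,0]],
    [4.5,[0,0,0],[0,0,0]],
    [4.5,[0,0,0],[0,0,0]],
    [4.5,[0,0,0],[0,0,0]],
    [4.5,[0,0,0],[0,0,0]],
    [4.5,[0,0,0],[0,0,0]]
  ]
}}

```text
clock: 11.95
position: [0.4731, 0.1064, 0.2215]
tcp_rot: [0.754, 0.657, 0.001, 0.0]
contact_force: [-3.7, -0.8, 8.6]
width: 0.0506
finger_force: 41.1
```

Emit:
{"fn": "play_rows", "kwargs": {
  "commands": [
    [4.5,[0,0,2],[0,0,0]],
    [4.5,[0,0,3.3],[0,0,0]],
    [4.5,[0,0,3.3],[0,0,0]],
    [4.5,[0,0,3.3],[0,0,0]],
    [4.5,[0,-2,0],[0,0,0]],
    [4.5,[0,-3,0],[0,0,0]],
    [4.5,[0,-3.5,0],[0,0,0]],
    [4.5,[0,-3.5,0],[0,0,0]],
    [4.5,[0.5,-3.2,0],[0,0,0]],
    [4.5,[1.5,-2,0],[0,0,0]],
    [4.5,[3,0,0],[0,0,0]],
    [4.5,[3.5,0,0],[0,0,0]],
    [4.5,[3.5,0,0],[0,0,0]],
    [4.5,[2,0,0],[0,0,0]],
    [4.5,[1.1,0,0],[0,0,0]],
    [4.5,[0,0,0],[0,0,0]],
    [4.5,[0,0,0],[0,0,0]],
    [4.5,[0,0,0],[0,0,0]]
  ]
}}

```text
clock: 13.75
position: [0.6231, -0.0657, 0.3395]
tcp_rot: [0.754, 0.657, 0.0, 0.0]
contact_force: [-0.4, -0.1, -3.3]
width: 0.051
finger_force: 43.2
```

```bash
python3 - <<'E'
from h import *
pose()
cv2.imwrite("pics/top4.png",cv2.resize(grab_frame("top")[120:240,180:400],None,fx=3,fy=3))
cv2.imwrite("pics/w4.png",grab_frame("wrist"))
np.savez("w4.npz",E=camera_params("wrist")["extrinsics"])
E
```

```text
t 13.75 tcp [ 0.6231 -0.0657  0.3395] grasp [ 0.6231 -0.0657  0.1845] yang -7.9 zax [ 0. -0. -1.] w 0.051 ff 43.19772809743881 F [-0.4 -0.1 -3.3]
```

View pics/w4.png

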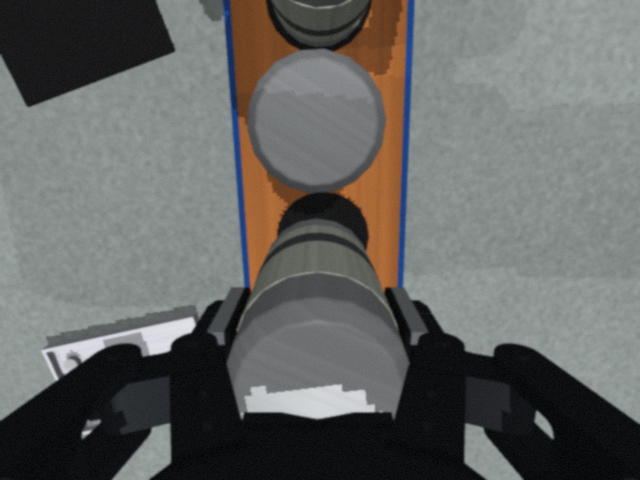

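The pad shows under the held can with its top edge at (322,193) and sides at columns 278 and 369, so I need about +3 mm x and -1.5 mm y.

Emit:
{"fn": "play_rows", "kwargs": {
  "commands": [
    [4.5,[0.3,-0.15,-1.5],[0,0,0]],
    [4.5,[0,0,-1.8],[0,0,0]],
    [4.5,[0,0,-1.2],[0,0,0]],
    [4.5,[0,0,-0.6],[0,0,0]],
    [4.5,[0,0,-0.4],[0,0,0]],
    [4.5,[0,0,-0.2],[0,0,0]],
    [4.5,[0,0,-0.1],[0,0,0]],
    [4.5,[0,0,0],[0,0,0]],
    [4.5,[0,0,0],[0,0,0]]
  ]
}}

```text
clock: 14.75
position: [0.627, -0.0671, 0.2816]
tcp_rot: [0.754, 0.657, 0.0, 0.0]
contact_force: [0.6, 0.0, -3.4]
width: 0.051
finger_force: 43.3
```

Emit:
{"fn": "play_rows", "kwargs": {
  "commands": [
    [4.5,[0,0,-0.1],[0,0,0]],
    [4.5,[0,0,0],[0,0,0]],
    [6.8,[0,0,0],[0,0,0]],
    [6.8,[0,0,0],[0,0,0]],
    [6.8,[0,0,0],[0,0,0]],
    [6.8,[0,0,0],[0,0,0]],
    [6.8,[0,0,2],[0,0,0]],
    [6.8,[0,0,3.5],[0,0,0]],
    [6.8,[0,0,3.5],[0,0,0]],
    [6.8,[0,0,3.5],[0,0,0]],
    [6.8,[-3,-2,0],[0,0,-7]],
    [6.8,[-3,-2,0],[0,0,-7]],
    [6.8,[-3,-2,0],[0,0,-7]],
    [6.8,[-3,-2,0],[0,0,-7]],
    [6.8,[-3,-2,0],[0,0,-8]],
    [6.8,[-3,-1.7,0],[0,0,-8]],
    [6.8,[0,0,0],[0,0,-8]],
    [6.8,[0,0,0],[0,0,-8]],
    [6.8,[0,0,0],[0,0,-8]],
    [6.8,[0,0,0],[0,0,-8]]
  ]
}}

```text
clock: 16.75
position: [0.4467, -0.1842, 0.4053]
tcp_rot: [0.999, 0.05, 0.0, 0.0]
contact_force: [0.2, 0.1, 0.6]
width: 0.0677
finger_force: 0.0
```

Emit:
{"fn": "play_rows", "kwargs": {
  "commands": [
    [6.8,[0,0,0],[0,0,0]],
    [6.8,[0,0,0],[0,0,0]]
  ]
}}

```text
clock: 16.95
position: [0.4469, -0.1842, 0.4052]
tcp_rot: [0.998, 0.056, 0.0, 0.0]
contact_force: [0.6, -0.3, -0.2]
width: 0.0678
finger_force: 0.0
```

```bash
python3 - <<'E'
from h import *
pose()
i=grab_frame("top")
look("top","can1",CAN,.063,4)
look("top","row_can1",CAN,.063,3)
cv2.imwrite("pics/w5.png",grab_frame("wrist"))
look("wrist","tray",box(.136,.09,0,.01),0,1,.1)
FIN=box(.036,.014,.012,.05)
look("wrist","can1",CAN,.063,3)
for n,z in(("tray",0),("tray_grip",.036),("tray_pocket",.0155),("ball_center",.0155)):
    for r in place_of(n,"wrist"):
        if r["conf"]>.3:print(n,round(r["conf"],2),np.round(r["xy"]),ray("wrist",r["xy"],z)[:2])
w=cv2.imread("pics/w5.png");cv2.imwrite("pics/c5.png",np.hstack([w[::,:,:],cv2.resize(i[130:230,200:390],None,fx=2,fy=4.8)])[:, :, :] if 0 else cv2.resize(np.hstack([w,cv2.resize(i[120:240,190:390],(800,480))]),(800,267)))
E
```

```text
t 16.95 tcp [ 0.4469 -0.1842  0.4052] grasp [ 0.4469 -0.1842  0.2502] yang -83.6 zax [ 0. -0. -1.] w 0.0678 ff 0.0 F [ 0.6 -0.3 -0.2]
can1 0.8 [228. 145. 256. 183.] [0.6502 0.1427] 0.102
row_can1 0.81 [259. 149. 289. 188.] [0.6415 0.0728] 0.03
row_can1 0.7 [299. 153. 324. 194.] [0.6308 0.0045] 0.102
row_can1 0.62 [375. 242. 432. 302.] [ 0.4111 -0.1808] 0.418
tray 0.57 [271. 130. 367. 277.] [ 0.4451 -0.186   0.0935] 0.064
tray 0.7 [318. 207.] [ 0.442  -0.1859]
tray_grip 0.59 [316. 213.] [ 0.4428 -0.1839]
tray_pocket 0.66 [319. 158.] [ 0.489  -0.1817]
ball_center 0.85 [319. 158.] [ 0.489  -0.1818]
ball_center 0.34 [320. 206.] [ 0.4456 -0.1872]
```

View pics/c5.png

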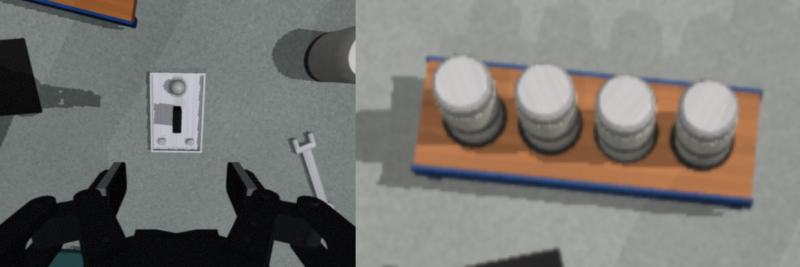

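All four cans stand in the row. In the wrist view the tray is at (318,203), its fin at (318,214) and the ball at (319,158) in the pocket. I'll measure the fin exactly.

```bash
python3 - <<'E'
from h import *
w=cv2.imread("pics/w5.png");g=cv2.cvtColor(w,cv2.COLOR_BGR2GRAY)
m=np.zeros_like(g);m[135:270,275:362]=(g[135:270,275:362]<60)
n,l,s,c=cv2.connectedComponentsWithStats(m);k=1+s[1:,4].argmax();print(s[k],c[k])
M=(l==k).astype(np.float32)
print(fit("wrist",M,box(.036,.014,.012,.05),(.445,-.184),0,.1))
E
```

```text
[311 191  15  48 685] [317.9810219  214.19124088]
(array([ 0.4415, -0.1852,  0.1008]), np.float64(0.196))
```

Emit:
{"fn": "play_rows", "kwargs": {
  "commands": [
    [5,[-0.4,-0.1,-3.5],[0,0,-0.6]],
    [5,[0,0,-4],[0,0,0]],
    [5,[0,0,-4],[0,0,0]],
    [5,[0,0,-4],[0,0,0]],
    [5,[0,0,-3],[0,0,0]],
    [5,[0,0,-1.5],[0,0,0]],
    [5,[0,0,-0.8],[0,0,0]],
    [5,[0,0,-0.5],[0,0,0]],
    [4.5,[0,0,0],[0,0,0]],
    [4,[0,0,0],[0,0,0]],
    [3.5,[0,0,0],[0,0,0]],
    [3,[0,0,0],[0,0,0]],
    [2.7,[0,0,0],[0,0,0]],
    [2.4,[0,0,0],[0,0,0]]
  ],
  "squeeze": 30
}}

```text
clock: 18.85
position: [0.4429, -0.1852, 0.1924]
tcp_rot: [0.999, 0.048, 0.0, 0.0]
contact_force: [-0.1, -0.2, -0.2]
width: 0.0239
finger_force: 0.0
```

```bash
python3 - <<'E'
from h import *
pose()
cv2.imwrite("pics/w6.png",grab_frame("wrist"))
E
```

```text
t 18.85 tcp [ 0.4429 -0.1852  0.1924] grasp [ 0.4429 -0.1852  0.0374] yang -84.5 zax [ 0. -0. -1.] w 0.0239 ff 0.0 F [-0.1 -0.2 -0.2]
```

View pics/w6.png

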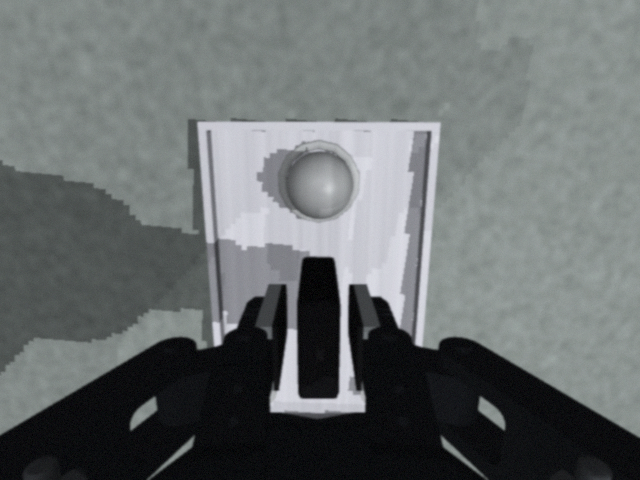

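The fin (318,320) is centred between the pads and parallel to them, and the ball sits in its pocket (320,185). I'll close gently, then firm up.

Emit:
{"fn": "play_rows", "kwargs": {
  "commands": [
    [2.2,[0,0,0],[0,0,0]],
    [2.0,[0,0,0],[0,0,0]],
    [1.8,[0,0,0],[0,0,0]],
    [1.6,[0,0,0],[0,0,0]],
    [1.4,[0,0,0],[0,0,0]],
    [1.2,[0,0,0],[0,0,0]],
    [1.0,[0,0,0],[0,0,0]],
    [0.8,[0,0,0],[0,0,0]],
    [0.8,[0,0,0],[0,0,0]]
  ],
  "squeeze": 40
}}

```text
clock: 19.8
position: [0.4429, -0.1852, 0.1923]
tcp_rot: [0.999, 0.048, 0.0, 0.0]
contact_force: [0.4, -3.2, 0.5]
width: 0.013
finger_force: 39.7
```

Emit:
{"fn": "play_rows", "kwargs": {
  "commands": [
    [0.5,[0,0,0],[0,0,0]],
    [0.5,[0,0,0],[0,0,0]],
    [0.5,[0,0,0.1],[0,0,0]],
    [0.5,[0,0,0.2],[0,0,0]],
    [0.5,[0,0,0.3],[0,0,0]],
    [0.5,[0,0,0.4],[0,0,0]],
    [0.5,[0,0,0.4],[0,0,0]],
    [0.5,[0,0,0.4],[0,0,0]],
    [0.5,[0,0,0.3],[0,0,0]],
    [0.5,[0,0,0.2],[0,0,0]],
    [0.5,[0,0,0.1],[0,0,0]],
    [0.5,[0,0,0],[0,0,0]]
  ],
  "squeeze": 80
}}

```text
clock: 21.0
position: [0.4429, -0.1852, 0.2163]
tcp_rot: [0.999, 0.048, 0.0, 0.0]
contact_force: [0.3, -0.5, -4.3]
width: 0.0128
finger_force: 77.9
```

```bash
python3 - <<'E'
from h import *
pose()
cv2.imwrite("pics/w7.png",grab_frame("wrist"))
for n in("tray_pocket","ball_center"):
    for r in place_of(n,"wrist")[:1]: print(n,r)
E
```

```text
t 21.0 tcp [ 0.4429 -0.1852  0.2163] grasp [ 0.4429 -0.1852  0.0613] yang -84.5 zax [ 0. -0. -1.] w 0.0128 ff 77.86599040031433 F [ 0.3 -0.5 -4.3]
ball_center {'xy': [322.4, 187.8], 'conf': 0.76}
```

View pics/w7.png

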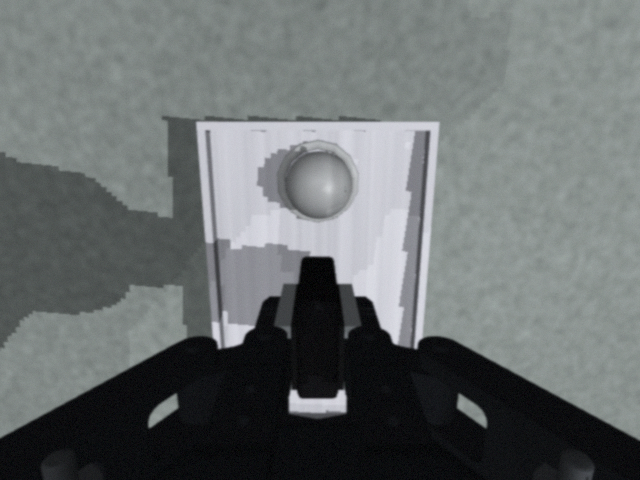

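Lifted with the ball seated (320,185). I'll now raise it gently and carry it over.

Emit:
{"fn": "play_rows", "kwargs": {
  "commands": [
    [0.5,[0,0,0.2],[0,0,0]],
    [0.5,[0,0,0.4],[0,0,0]],
    [0.5,[0,0,0.6],[0,0,0]],
    [0.5,[0,0,0.8],[0,0,0]],
    [0.5,[0,0,1],[0,0,0]],
    [0.5,[0,0,1.2],[0,0,0]],
    [0.5,[0,0,1.4],[0,0,0]],
    [0.5,[0,0,1.4],[0,0,0]],
    [0.5,[0,0,1.4],[0,0,0]],
    [0.5,[0,0,1.2],[0,0,0]],
    [0.5,[0,0,1],[0,0,0]],
    [0.5,[0,0,0.8],[0,0,0]],
    [0.5,[0,0,0.6],[0,0,0]],
    [0.5,[0,0,0.4],[0,0,0]],
    [0.5,[0,0,0.2],[0,0,0]],
    [0.5,[0,0,0],[0,0,0]]
  ]
}}

```text
clock: 22.75
position: [0.4429, -0.1852, 0.3422]
tcp_rot: [0.999, 0.048, -0.0, -0.0]
contact_force: [0.0, -0.3, -4.7]
width: 0.0134
finger_force: 77.9
```

Emit:
{"fn": "play_rows", "kwargs": {
  "commands": [
    [0.5,[0,0.2,0],[0,0,0]],
    [0.5,[0,0.4,0],[0,0,0]],
    [0.5,[0,0.6,0],[0,0,0]],
    [0.5,[0,0.8,0],[0,0,0]],
    [0.5,[0.1,1,0],[0,0,0]],
    [0.5,[0.1,1.2,0],[0,0,0]],
    [0.5,[0.1,1.4,0],[0,0,0]],
    [0.5,[0.1,1.6,0],[0,0,0]],
    [0.5,[0.1,1.8,0],[0,0,0]],
    [0.5,[0.1,2,0],[0,0,0]],
    [0.5,[0.1,2,0],[0,0,0]],
    [0.5,[0.1,2,0],[0,0,0]],
    [0.5,[0.1,2,0],[0,0,0]],
    [0.5,[0.1,2,0],[0,0,0]],
    [0.5,[0.1,2,0],[0,0,0]],
    [0.5,[0.1,2,0],[0,0,0]],
    [0.5,[0.1,2,0],[0,0,0]],
    [0.5,[0.1,1.8,0],[0,0,0]],
    [0.5,[0.1,1.6,0],[0,0,0]],
    [0.5,[0.1,1.4,0],[0,0,0]]
  ]
}}

```text
clock: 24.75
position: [0.4585, 0.1145, 0.3423]
tcp_rot: [0.999, 0.049, 0.0, -0.0]
contact_force: [0.5, 1.0, -4.0]
width: 0.013
finger_force: 78.0
```

Emit:
{"fn": "play_rows", "kwargs": {
  "commands": [
    [0.5,[0.1,1.2,0],[0,0,0]],
    [0.5,[0.1,1,0],[0,0,0]],
    [0.5,[0,0.8,0],[0,0,0]],
    [0.5,[0,0.6,0],[0,0,0]],
    [0.5,[0,0.4,0],[0,0,0]],
    [0.5,[0,0.2,0],[0,0,0]],
    [0.5,[0,0,0],[0,0,0]],
    [0.5,[0,0,0],[0,0,0]],
    [0.5,[0,0,0],[0,0,0]],
    [0.5,[0,0,0],[0,0,0]],
    [0.5,[0,0,0],[0,0,0]]
  ]
}}

```text
clock: 25.85
position: [0.4609, 0.1547, 0.3422]
tcp_rot: [0.999, 0.048, 0.0, -0.0]
contact_force: [-0.4, 0.1, -4.0]
width: 0.0129
finger_force: 78.0
```

```bash
python3 - <<'E'
from h import *
pose()
cv2.imwrite("pics/e.png",np.hstack([cv2.resize(grab_frame(c),(400,300)) for c in("wrist","scene")]))
grab_frame("top")
look("top","can1",CAN,.063,4); look("top","row_can1",CAN,.063,4)
E
```

```text
t 25.85 tcp [0.4609 0.1547 0.3422] grasp [0.4609 0.1547 0.1872] yang -84.5 zax [ 0.  0. -1.] w 0.0129 ff 78.04669976234436 F [-0.4  0.1 -4. ]
can1 0.92 [337. 156. 361. 192.] [ 0.6263 -0.0664] 0.135
can1 0.75 [224. 144. 256. 180.] [0.6506 0.1429] 0.165
can1 0.62 [504. 273. 568. 351.] [ 0.3876 -0.3779] 1.36
row_can1 0.72 [257. 148. 289. 188.] [0.6419 0.0725] 0.07
row_can1 0.6 [299. 153. 325. 192.] [0.6311 0.0044] 0.069
row_can1 0.5 [330. 176. 362. 196.] [ 0.596  -0.0583] 6.696
```

View pics/e.png

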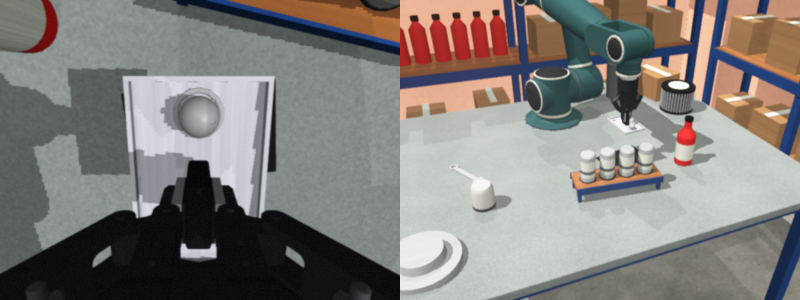

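The tray is held level over the mat with the ball in its pocket (200,113). All four cans are in the row within a few mm of their pads, so I'm handing in.

```bash
python3 -c "
from cell import job_done
print(job_done())"
```

```text
the job is handed in; nothing more can be done
None
```

I handed the job in at about 26 s: both cans stand on the two empty pads (measured within a few mm of centre), and the tray is held still over the middle of the mat, about 15 cm up, with the ball in its pocket; the hand-in returned no verdict.

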